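Rack the rinsed dispensing measures in order of size

TASK

Four rinsed steel dispensing measures are standing upside down on the draining mat. Put them away on the drying rack in order of size, each upside down over its own post, the smallest on the shortest post through to the largest on the tallest, with every rim right down on the rack. Do not knock any of them over, and leave the brown bottle standing among them where it is.

Things in the scene. Friction and masses are not known exactly. Their poses are not given: they have to be found in the camera images.
- measure_a: The smallest of four plain round steel dispensing measures (straight-sided cups without handle), standing upside down on the dark draining mat: 32 mm outside diameter, 42 mm tall, wall 2 mm, closed end 3 mm thick on top, a rolled rim about 1 mm proud at the mouth. Loose. Origin at the centre of its open mouth, which is its lower edge as it stands; +z points up to the closed end.
- measure_b: The second smallest of four plain round steel dispensing measures (straight-sided cups without handle), standing upside down on the dark draining mat: 40 mm outside diameter, 58 mm tall, wall 2 mm, closed end 3 mm thick on top, a rolled rim about 1 mm proud at the mouth. Loose. Origin at the centre of its open mouth, which is its lower edge as it stands; +z points up to the closed end.
- measure_c: The second largest of four plain round steel dispensing measures (straight-sided cups without handle), standing upside down on the dark draining mat: 48 mm outside diameter, 76 mm tall, wall 2 mm, closed end 3 mm thick on top, a rolled rim about 1 mm proud at the mouth. Loose. Origin at the centre of its open mouth, which is its lower edge as it stands; +z points up to the closed end.
- measure_d: The largest of four plain round steel dispensing measures (straight-sided cups without handle), standing upside down on the dark draining mat: 56 mm outside diameter, 96 mm tall, wall 2 mm, closed end 3 mm thick on top, a rolled rim about 1 mm proud at the mouth. Loose. Origin at the centre of its open mouth, which is its lower edge as it stands; +z points up to the closed end.
- rack: The drying rack, standing on the wooden worktop: a white slab 86 x 300 mm on dark feet, its flat top 12 mm above the worktop, four upright steel posts in one row along its length, 70 mm apart, a low steel carrying lip (up to 7 mm above the top) at each end. It does not move when touched. Origin at the centre of its underside; +y runs along the row towards the shortest post, z up. It may stand at any heading.
- peg_a: The shortest post of the rack: round, upright, 8 mm diameter with a rounded tip, 32 mm tall above the rack's top, fixed. Origin at the centre of its foot, level with the rack's top; z up. It stands at y = +105 mm in the rack's frame. The smallest measure fits over it with about 10 mm to spare on every side and its closed end clears the tip; a smaller measure would perch on the tip.
- peg_b: The second shortest post of the rack: round, upright, 12 mm diameter with a rounded tip, 48 mm tall above the rack's top, fixed. Origin at the centre of its foot, level with the rack's top; z up. It stands at y = +35 mm in the rack's frame. The second smallest measure fits over it with about 12 mm to spare on every side and its closed end clears the tip; a smaller measure would perch on the tip.
- peg_c: The second tallest post of the rack: round, upright, 16 mm diameter with a rounded tip, 65 mm tall above the rack's top, fixed. Origin at the centre of its foot, level with the rack's top; z up. It stands at y = -35 mm in the rack's frame. The second largest measure fits over it with about 14 mm to spare on every side and its closed end clears the tip; a smaller measure would perch on the tip.
- peg_d: The tallest post of the rack: round, upright, 22 mm diameter with a rounded tip, 84 mm tall above the rack's top, fixed. Origin at the centre of its foot, level with the rack's top; z up. It stands at y = -105 mm in the rack's frame. The largest measure fits over it with about 15 mm to spare on every side and its closed end clears the tip; a smaller measure would perch on the tip.
- amber_bottle: A small brown glass medicine bottle with a black cap and a plain paper label, 36 mm diameter, 98 mm tall, standing loose among the measures on the draining mat, whose top is 67 mm above the table (the wooden worktop under it: 64 mm). It is not part of the job. Origin at the centre of its underside, z up.

How it is judged:
At the end, for the whole second after the job is handed in: Each measure is seated mouth down over the post of its rank: upright within 0.1 rad, rim within 5 mm of the rack top, axis within 12, 14, 16, 18 mm (smallest to largest) of the post, released and at rest; the brown bottle upright and within 30 mm of its start (horizontal distance between measure_a and peg_a below 0.012 m and z of measure_a in the frame of peg_a between -0.005 and 0.005 m and angle between each of measure_a, measure_b, measure_c, measure_d's own z axis and vertical below 0.1 rad and linear speed of each of measure_a, measure_b, measure_c, measure_d below 0.02 m/s and contact force between each of measure_a, measure_b, measure_c, measure_d and the fingers below 0.05 N and horizontal distance between measure_b and peg_b below 0.014 m and z of measure_b in the frame of peg_b between -0.005 and 0.005 m and horizontal distance between measure_c and peg_c below 0.016 m and z of measure_c in the frame of peg_c between -0.005 and 0.005 m and horizontal distance between measure_d and peg_d below 0.018 m and z of measure_d in the frame of peg_d between -0.005 and 0.005 m and distance of amber_bottle from where it was at the start of the episode below 0.03 m and angle between amber_bottle's own z axis and vertical below 0.2 rad); the robot touches nothing.
It fails at once if the brown bottle was pushed more than 30 mm or knocked over (distance of amber_bottle from where it was at the start of the episode above 0.03 m or angle between amber_bottle's own z axis and vertical above 0.4 rad).
It fails at once if a measure was knocked over (angle between any of measure_a, measure_b, measure_c, measure_d's own z axis and vertical above 0.9 rad).
It also fails if it takes over 106 s, if anything falls off the work surface, if the arm or the gripper's body presses on something with over 40 N, if the wrist force passes 120 N, or if a joint passes its speed limit or range.

ROBOT

A 6-joint arm with a two-finger parallel gripper is mounted at the origin on a cart in front of the work surface, level with it; the furniture and walls round the work are solid. World frame = base frame: x ahead of the robot, y to its left, z up, the work surface at z = 0. Lengths are in m, angles in rad, forces in N, time in s.
With the tool pointing down it reaches from about 0.3 to 0.825 m from the base axis. Payload 5.4 kg.
Tool frame: the origin (TCP) lies at the very end of the fingers, on their centre line; the grasp point (between the pads) lies 19 mm behind it; z points along the fingers, x is the direction in which the jaws open and shut, and the axes are right-handed (so a half turn about z gives the same grasp; the last joint's range is limited). The gripper opens to 92 mm and grips with 3 to 60 N. Pads are 20 mm wide; open, the fingers measure 128 mm over their backs; the gripper's body (75 mm by 189 mm) begins 69 mm behind the grasp point.
Start: joints at [0.971, 0.158, 1.597, -0, 1.386, -0.21], TCP at [0.219, 0.532, 0.215] pointing down, gripper open.
Joint ranges: [-2.91, 2.91], [-0.94, 2.29], [0.18, 2.7], [-1.29, 4.43], [0.17, 2.64], [-3, 3]. Speed limits (rad/s): [2.57, 2.57, 3.14, 3.14, 3.14, 3.14].

INTERFACE

Orientations are given as a rotation vector (axis times angle).
In Python, from workcell import bot gives the robot as it stands. Calls block until the motion is done:
- bot.goto(position, orientation): joint-space move of the TCP to a pose.
- bot.line_to(position, rot=None, max_speed=0.15): straight line of the TCP; rot=None keeps the orientation; max_speed is the mean speed in m/s.
- bot.set_joints(angles): joint-space move.
- bot.set_gripper(opening, newtons=None): opening from 0.0 (shut) to 1.0 (fully open); newtons is the grip in N (None keeps the last); returns when the fingers have stopped.
- bot.hold(seconds).
- bot.inverse_kinematics(position, orientation): joint angles nearest the present ones, or None.
- bot.read_camera(name): name is "scene" or "top" or "wrist"; returns a dict with "pixels" (420x560x3 uint8, blue, green, red), "fx", "fy", "cx", "cy" (pixels), "k1" (the pictures are not rectified: a ray, as slopes to the right and down, at radius r is drawn at 1 + k1 r^2 times it, then the intrinsics apply), "R" (3x3) and "t" (3): a world point X has camera coordinates R X + t. Camera axes: x right, y down, z forward; pixel columns grow to the right and rows downward; lengths in m; the calibration is good to about 2 mm. A picture is of the moment at which its call begins. There is no depth.
A pose or a line that the arm cannot do raises bot.MotionError and nothing moves.
- bot.job_done(): hands the job in, once; it reports no verdict.
Readings, each from a call of its own:
- bot.current_clock(): time.
- bot.current_joints(): joint angles.
- bot.current_joint_vel(): joint speeds.
- bot.current_effort(): joint torques, N m.
- bot.current_ee_pos(): TCP position.
- bot.current_tool_rot(): TCP orientation.
- bot.current_contact_force(): force on the tool from outside, world axes, zero at the start.
- bot.current_ft_torque(): the same for the moment, N m.
- bot.current_opening(): opening from 0.0 (shut) to 1.0 (fully open).
Only numpy, scipy, OpenCV 4.12 (cv2) and the standard library are available. Lean on these libraries where they do the work, as an engineer would, in place of code of your own. Each camera call takes 0.05 s, during which the arm holds its last target.

## Working session

There is one attempt and no reset: what is moved stays moved. The work goes in short steps, each a Python script; the robot and the scene stay as the last script left them, time stands still between calls to the robot, and variables do not carry over. Pictures are saved under pics/ and viewed, and the job is handed in when it is done.

```bash
mkdir -p pics; ls
python3 - <<'E'
from workcell import bot
import cv2, numpy as np
for n in ("scene","top","wrist"):
    c=bot.read_camera(n); cv2.imwrite(f"pics/{n}0.png",c["pixels"])
    print(n,c["fx"],c["cx"],c["cy"],c["k1"],np.round(-np.array(c["R"]).T@c["t"],3),np.round(c["R"],3).tolist())
print(bot.current_clock(),bot.current_ee_pos(),bot.current_tool_rot())
E
```

```text
pics
scene 467.3006809378213 285.79546599741417 205.44143774571143 -0.11892118420888445 [-0.226 -0.491  0.833] [[0.589, -0.808, -0.007], [-0.494, -0.354, -0.794], [0.639, 0.471, -0.607]]
top 424.11247922217717 272.87697148966487 210.63263862034094 -0.10644619351583175 [0.475 0.084 1.277] [[0.016, -0.999, 0.031], [-0.998, -0.018, -0.052], [0.053, -0.03, -0.998]]
wrist 298.2162850000454 282.16163279542917 207.16817098806348 0.0008567409475658272 [0.142 0.563 0.385] [[0.38, 0.925, -0.003], [0.885, -0.362, 0.291], [0.268, -0.113, -0.957]]
0.15 [0.2182506  0.53146611 0.2138666 ] [ 2.60924094e+00  1.74881769e+00 -2.04555943e-03]
```

View pics/top0.png

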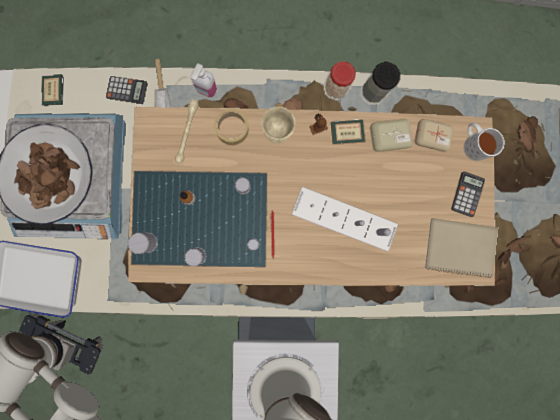

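View pics/scene0.png

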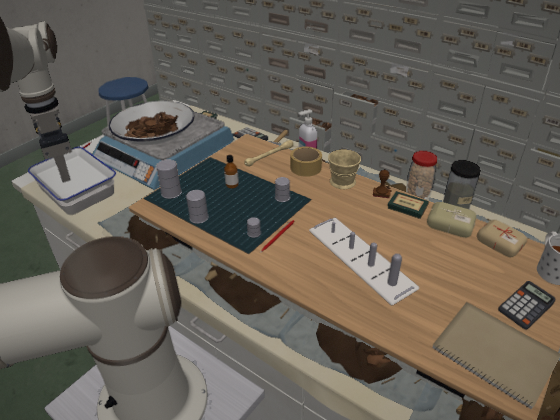

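View pics/wrist0.png

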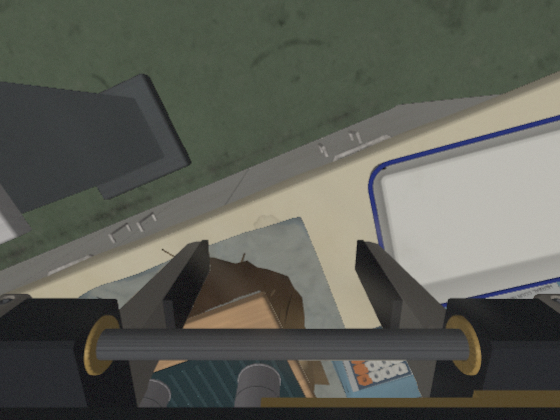

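The top view shows the measures at about d (143,243), c (195,257), a (253,244) and b (243,185), with the bottle at (187,197). The rack posts run from short at (311,205) to tall at (383,232). Next I zoom in on these.

```bash
cat > h.py <<'E'
import numpy as np, cv2
from workcell import bot
def ray(c,u,v):
    K=np.array([[c["fx"],0,c["cx"]],[0,c["fy"],c["cy"]],[0,0,1.]])
    p=cv2.undistortPoints(np.array([[[u,v]]],float),K,np.array([c["k1"],0,0,0,0.]))[0,0]
    R=np.array(c["R"]);t=np.array(c["t"])
    return -R.T@t, R.T@np.array([p[0],p[1],1.])
def onz(c,u,v,z):
    o,d=ray(c,u,v); return o+d*(z-o[2])/d[2]
def proj(c,X):
    x=np.array(c["R"])@X+np.array(c["t"]); x=x[:2]/x[2]; x=x*(1+c["k1"]*(x@x))
    return np.array([c["fx"]*x[0]+c["cx"],c["fy"]*x[1]+c["cy"]])
E
python3 - <<'E'
from h import *
c=bot.read_camera("top");im=c["pixels"]
cv2.imwrite("pics/z1.png",cv2.resize(im[165:275,125:275],None,fx=5,fy=5,interpolation=cv2.INTER_CUBIC))
cv2.imwrite("pics/z2.png",cv2.resize(im[180:260,285:405],None,fx=6,fy=6,interpolation=cv2.INTER_CUBIC))
s=bot.read_camera("scene")["pixels"]
cv2.imwrite("pics/z3.png",cv2.resize(s[145:305,140:420],None,fx=2.8,fy=2.8,interpolation=cv2.INTER_CUBIC))
E
```

```text
(no output)
```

View pics/z1.png

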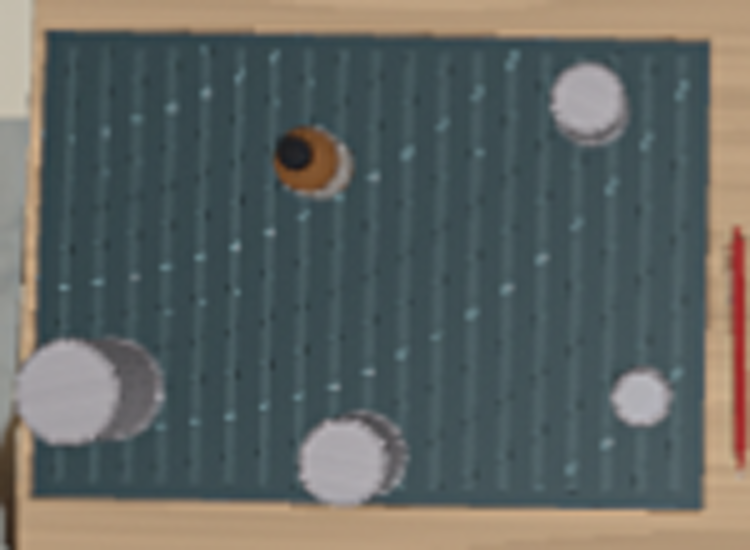

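View pics/z2.png

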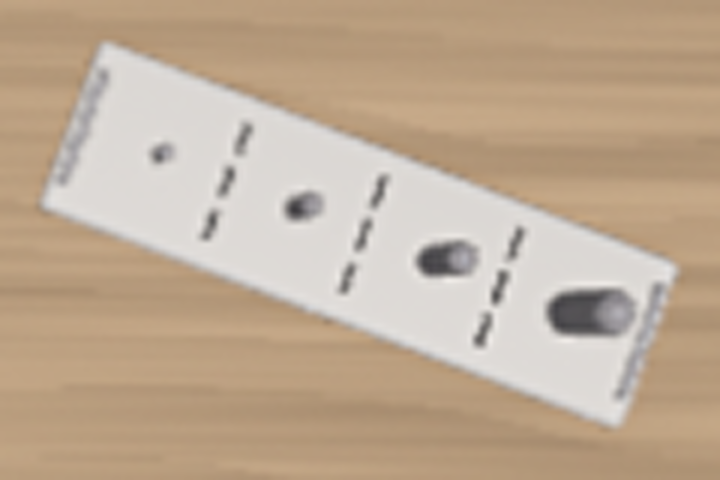

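View pics/z3.png

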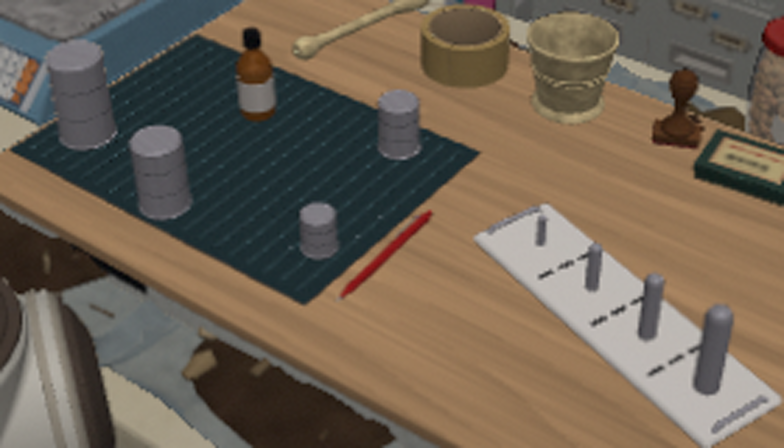

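The zooms show clear bright discs for the cup tops and the rack as a white tilted rectangle with post a at the upper left. I'll measure from those.

Run:
```python
from h import *
c=bot.read_camera("top");im=c["pixels"]
up=cv2.resize(im,None,fx=4,fy=4,interpolation=cv2.INTER_CUBIC)
hsv=cv2.cvtColor(up,cv2.COLOR_BGR2HSV)
def pts(cnt): return (cnt.reshape(-1,2)+0.5)/4-0.5
# rack
m=((hsv[...,1]<40)&(hsv[...,2]>185)).astype(np.uint8)
m[:180*4]=0;m[260*4:]=0;m[:,:285*4]=0;m[:,405*4:]=0
m=cv2.morphologyEx(m,cv2.MORPH_CLOSE,np.ones((61,61)))
cnt=max(cv2.findContours(m,0,cv2.CHAIN_APPROX_NONE)[0],key=cv2.contourArea)
P=np.array([onz(c,u,v,.076)[:2] for u,v in pts(cnt)])
r=cv2.minAreaRect(P.astype(np.float32)*1000);print("rack",r)
box=cv2.boxPoints(r)/1000
# heading
ctr=np.array(r[0])/1000
e=[box[1]-box[0],box[2]-box[1]]; y=max(e,key=np.linalg.norm); y=y/np.linalg.norm(y)
if y[1]<0:y=-y
print("ctr",ctr,"yaxis",y)
for n,k in zip("abcd",(105,35,-35,-105)):
    p=ctr+y*k/1000; print("peg",n,p.round(4), proj(c,np.array([*p,.076+{'a':.032,'b':.048,'c':.065,'d':.084}[n]])).round(1))
for n,(u,v),h,D in (("a",(253,244),.042,.032),("b",(243,185),.058,.04),("c",(193,257),.076,.048),("d",(138,243),.096,.056)):
    z=.067+h
    w=hsv[(v-18)*4:(v+18)*4,(u-18)*4:(u+18)*4]
    q=((w[...,2]>155)&(w[...,1]<60)).astype(np.uint8)
    q=cv2.morphologyEx(q,cv2.MORPH_OPEN,cv2.getStructuringElement(2,(15,15)))
    k=min(cv2.findContours(q,0,cv2.CHAIN_APPROX_NONE)[0],key=lambda k:abs(cv2.pointPolygonTest(k,(72,72),True)-40) if cv2.contourArea(k)>500 else 1e9)
    kk=pts(k)+[u-18,v-18]
    W=np.array([onz(c,a,b,z)[:2] for a,b in kk],np.float32)*1000
    print(n,cv2.minEnclosingCircle(W),cv2.fitEllipse(W))
b=onz(c,125+312/5,165+160/5,.067+.06);print("bottle~",b)
s=bot.read_camera("scene")
cv2.imwrite("pics/dum.png",s["pixels"])
```

```text
rack ((518.4255981445312, -159.11761474609375), (299.782470703125, 86.3671646118164), 69.9518814086914)
ctr [ 0.5184256  -0.15911761] yaxis [0.3428092 0.9394051]
peg a [ 0.5544 -0.0605] [312.2 204.9]
peg b [ 0.5304 -0.1262] [336.7 213.7]
peg c [ 0.5064 -0.192 ] [361.7 222.7]
peg d [ 0.4824 -0.2578] [387.5 231.9]
a ((442.82318115234375, 102.33820343017578), 14.087587356567383) ((443.18243408203125, 102.15808868408203), (26.24066734313965, 27.062219619750977), 162.9755859375)
b ((605.9268798828125, 134.10032653808594), 17.86473846435547) ((606.2981567382812, 134.12977600097656), (33.467464447021484, 34.593841552734375), 23.08922004699707)
c ((407.2749328613281, 259.83441162109375), 21.811126708984375) ((407.2594299316406, 259.95123291015625), (41.7924919128418, 42.09731674194336), 3.465785503387451)
d ((442.2807922363281, 403.84161376953125), 26.060749053955078) ((442.36273193359375, 403.48211669921875), (49.65217590332031, 49.975399017333984), 111.9596176147461)
bottle~ [0.56856845 0.28178384 0.127     ]
```

Rack measures 299.8 x 86.4 mm and the predicted peg tips match the picture. Before moving, I cross-check the cups in the second view and check IK.

```bash
cat >> h.py <<'E'
from scipy.spatial.transform import Rotation as Ro
cups={'a':(.4430,.1022,.042),'b':(.6062,.1341,.058),'c':(.4073,.2599,.076),'d':(.4423,.4036,.096)}
pegs={'a':(.5544,-.0605),'b':(.5304,-.1262),'c':(.5064,-.1920),'d':(.4824,-.2578)}
dep={'a':.034,'b':.037,'c':.037,'d':.037}
def down(ang): return (Ro.from_euler('z',ang)*Ro.from_rotvec([np.pi,0,0])).as_rotvec()
PICK=down(0.); PLACE=down(np.arctan2(-.3428,.9394))
HI=.285
E
python3 - <<'E'
from h import *
s=bot.read_camera("scene");im=s["pixels"].copy()
big=cv2.resize(im,None,fx=2.8,fy=2.8,interpolation=cv2.INTER_CUBIC)
from math import cos,sin
D={'a':.032,'b':.04,'c':.048,'d':.056}
def dot(X,col): 
    p=(proj(s,np.array(X))+.5)*2.8; cv2.circle(big,(int(p[0]),int(p[1])),1,col,-1)
for n,(x,y,h) in cups.items():
    for z in (.067,.067+h):
        for t in np.linspace(0,6.28,40): dot((x+D[n]/2*cos(t),y+D[n]/2*sin(t),z),(0,255,0))
for n,k in zip('abcd',(.032,.048,.065,.084)):
    dot((*pegs[n],.076),(0,0,255));dot((*pegs[n],.076+k),(0,0,255))
cv2.imwrite("pics/ov.png",big[400:860,390:1180])
for n in 'dcba':
    x,y,h=cups[n]
    for p,R,z in ((cups[n][:2],PICK,.067),(pegs[n],PLACE,.076)):
        for zz in (HI,z+h-dep[n]):
            q=bot.inverse_kinematics([*p,zz],R);print(n,None if q is None else np.round(q,2))
E
```

```text
d [ 0.54  0.18  1.43 -0.    1.53  0.54]
d [ 0.54  0.3   1.61 -0.    1.23  0.54]
d [-0.71  0.05  1.58  0.    1.52 -0.36]
d [-0.71  0.16  1.76  0.    1.22 -0.36]
c [ 0.32 -0.12  1.75 -0.    1.52  0.32]
c [ 0.32  0.04  1.96 -0.    1.15  0.32]
c [-0.59  0.03  1.59  0.    1.52 -0.24]
c [-0.59  0.17  1.79  0.    1.18 -0.24]
b [ 0.02  0.24  1.36 -0.    1.54  0.02]
b [ 0.02  0.4   1.57 -0.    1.18  0.02]
b [-0.46  0.04  1.58  0.    1.52 -0.11]
b [-0.46  0.2   1.79  0.    1.15 -0.11]
a [-0.04 -0.2   1.82 -0.    1.53 -0.04]
a [-0.04  0.01  2.05 -0.    1.08 -0.04]
a [-0.33  0.07  1.55  0.    1.52  0.02]
a [-0.33  0.25  1.76  0.    1.13  0.02]
```

View pics/ov.png

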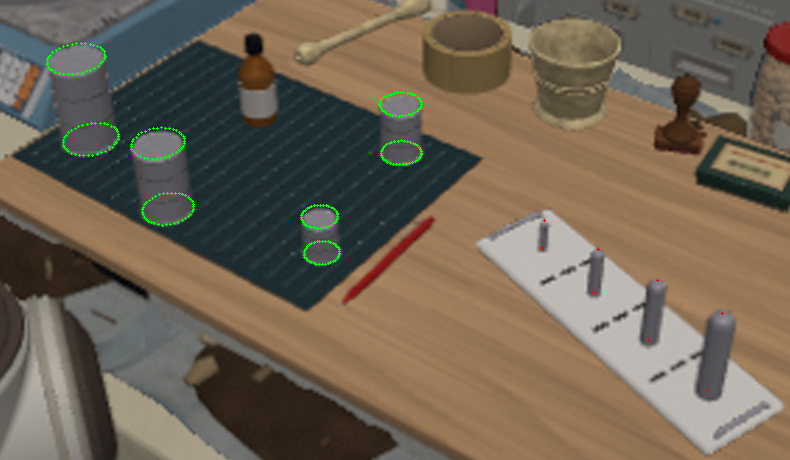

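Both views agree: the projected cup and peg outlines lie on the real ones. I'll do the largest first.

```bash
cat >> h.py <<'E'
def pick(n,f=25):
    x,y,h=cups[n]; zt=.067+h-dep[n]
    bot.line_to([x,y,HI],PICK,max_speed=.25)
    bot.line_to([x,y,zt],max_speed=.1)
    bot.set_gripper(0.,f)
    print(n,"opening mm",bot.current_opening()*92,bot.current_contact_force())
    bot.line_to([x,y,HI],max_speed=.1)
    print(" lifted mm",bot.current_opening()*92,np.round(bot.current_contact_force(),2),bot.current_clock())
def place(n):
    x,y=pegs[n]; h=cups[n][2]; zt=.076+h-dep[n]
    bot.line_to([x,y,HI],PLACE,max_speed=.22)
    bot.line_to([x,y,zt+.02],max_speed=.1)
    bot.line_to([x,y,zt+.0008],max_speed=.03)
    print(" down",np.round(bot.current_contact_force(),2),bot.current_ee_pos()-[x,y,zt],"mm",bot.current_opening()*92)
def release(n):
    x,y=pegs[n]
    bot.set_gripper(1.)
    bot.line_to([x,y,HI],max_speed=.1)
    print(" done",bot.current_clock())
E
python3 - <<'E'
from h import *
p=bot.current_ee_pos(); bot.line_to([p[0],p[1],HI],max_speed=.2)
print(bot.current_ee_pos(),bot.current_clock())
pick('d')
for n in ("wrist","scene"): cv2.imwrite(f"pics/pd_{n}.png",bot.read_camera(n)["pixels"])
E
```

```text
[0.21843411 0.53170048 0.28447062] 0.9
d opening mm 55.35444451820407 [ 0.71379194 -0.9895775  -0.545025  ]
 lifted mm 55.22150510229488 [ 0.17 -0.6  -1.08] 6.3583
```

View pics/pd_scene.png

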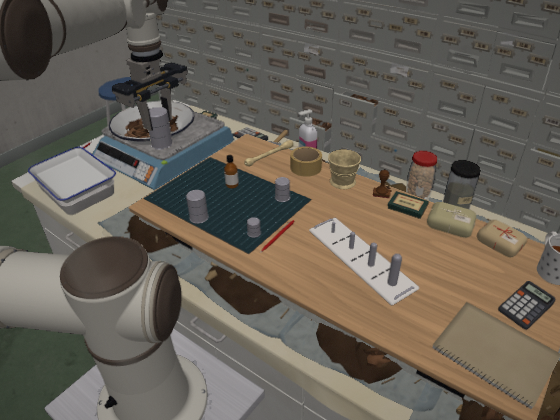

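Measure d is held upright at about (160,125), and everything else is still in place. The opening of 55 mm matches its 56 mm diameter.

Run:
```python
from h import *
place('d')
for n in ("scene",): cv2.imwrite(f"pics/plc_{n}.png",cv2.resize(bot.read_camera(n)["pixels"][150:340,270:460],None,fx=3,fy=3))
```

```text
down [-0.65 -0.13 -1.05] [ 7.25024767e-05 -3.69647879e-05  8.28572576e-04] mm 55.18419387665958
```

View pics/plc_scene.png

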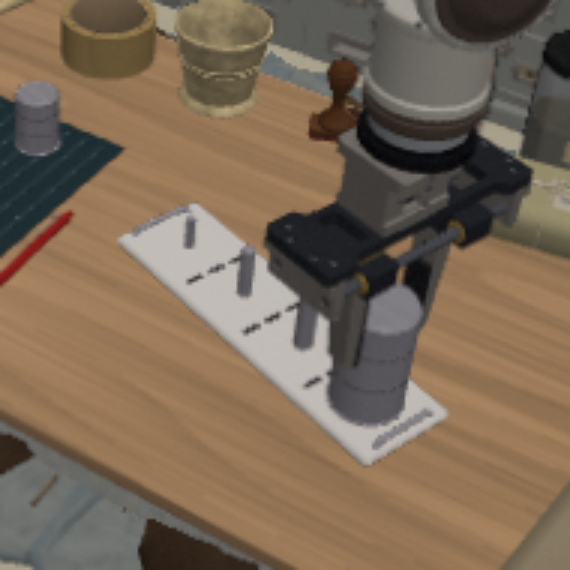

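Measure d is over its post, with the rim at the rack top. I'll release it and carry on with c.

Run:
```python
from h import *
release('d')
pick('c'); place('c')
cv2.imwrite("pics/plc2.png",cv2.resize(bot.read_camera("scene")["pixels"][140:340,140:460],None,fx=2.5,fy=2.5))
```

```text
done 14.2417
c opening mm 47.64212912999203 [0.19680435 0.01570619 0.08958167]
 lifted mm 47.34953947586382 [ 0.29 -0.67 -0.51] 21.1
 down [-0.87 -0.36 -1.68] [ 6.59001198e-05 -7.41496456e-05  8.38226888e-04] mm 47.473520202544634
```

View pics/plc2.png

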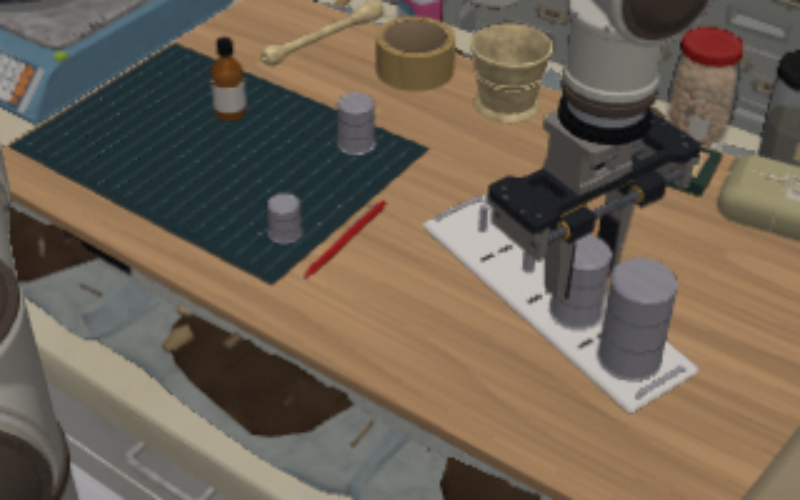

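Measures c (580,290) and d (638,320) stand upright on the rack, and the bottle has not moved. On to b and a.

Run:
```python
from h import *
release('c')
pick('b'); place('b'); release('b')
pick('a')
cv2.imwrite("pics/pa.png",bot.read_camera("scene")["pixels"])
```

```text
done 28.4667
b opening mm 39.329559101258745 [ 0.3090035  -0.15674823 -0.07293028]
 lifted mm 39.0652357593244 [-0.07  0.21 -0.77] 35.0583
 down [-0.39 -0.31 -1.08] [ 1.07839324e-04 -5.50737728e-05  8.65084844e-04] mm 39.09547767160204
 done 41.9833
a opening mm 30.71101539809595 [-0.4097638  -0.08392773  0.06632693]
 lifted mm 30.643461898509596 [-0.94 -0.73 -0.16] 48.55
```

View pics/pa.png

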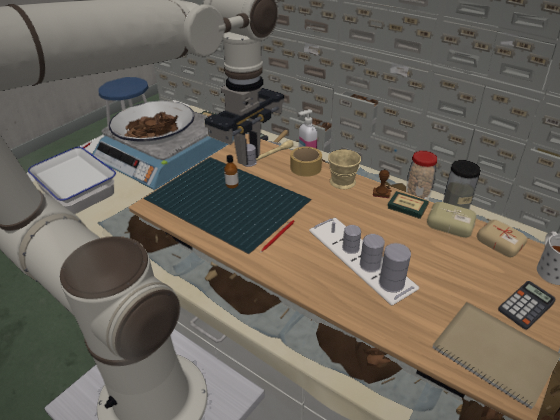

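b, c and d are on the rack and a is in the gripper (250,150). I'll place it and check all four.

Run:
```python
from h import *
place('a'); release('a')
bot.line_to([.45,.20,HI],max_speed=.25)
c=bot.read_camera("top"); s=bot.read_camera("scene")
up=cv2.resize(c["pixels"],None,fx=4,fy=4,interpolation=cv2.INTER_CUBIC); hsv=cv2.cvtColor(up,cv2.COLOR_BGR2HSV)
cv2.imwrite("pics/ftop.png",up[165*4:265*4,240*4:420*4])
big=cv2.resize(s["pixels"],None,fx=2.8,fy=2.8,interpolation=cv2.INTER_CUBIC)
D={'a':.032,'b':.04,'c':.048,'d':.056}
for n,(x,y) in pegs.items():
    for z in (.076,.076+cups[n][2]):
        for t in np.linspace(0,6.28,40):
            p=(proj(s,np.array((x+D[n]/2*np.cos(t),y+D[n]/2*np.sin(t),z)))+.5)*2.8; cv2.circle(big,(int(p[0]),int(p[1])),1,(0,255,0),-1)
cv2.imwrite("pics/fsc.png",big[400:860,500:1290])
print(bot.current_clock())
```

```text
down [-0.41  0.59 -0.74] [ 1.09999089e-04 -4.85876209e-05  8.41029588e-04] mm 31.42000702893089
 done 55.5417
56.9167
```

View pics/fsc.png

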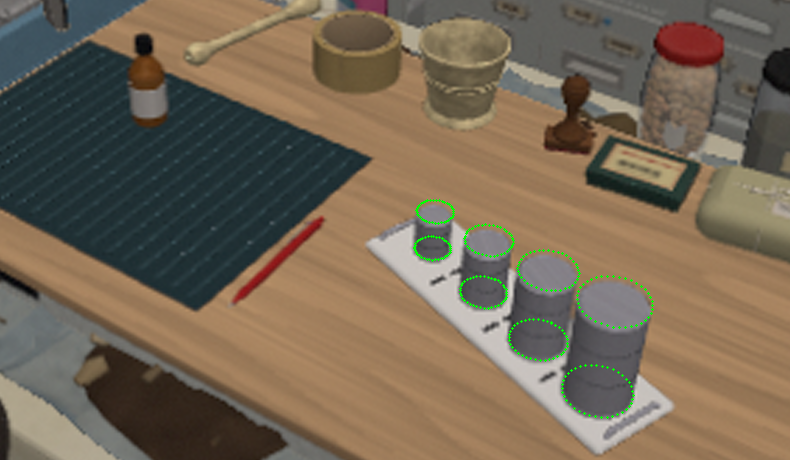

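View pics/ftop.png

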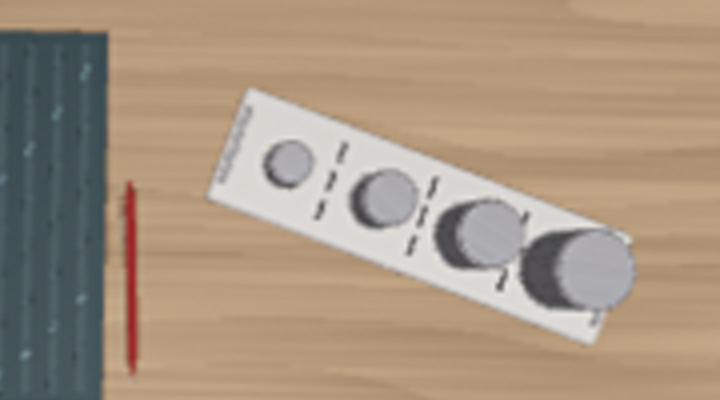

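All four lie on their predicted seated outlines, upright and in order. The bottle at (148,85) is where it was, and the arm is clear.

```bash
python3 -c "
from workcell import bot
bot.hold(0.5); print(bot.current_contact_force(),bot.current_clock()); bot.job_done()"
```

```text
[ 0.87339402 -0.27337319  0.33602154] 57.4167
the job is handed in; nothing more can be done
```

All four measures are on the rack in order of size, smallest on the shortest post through to largest on the tallest, and I handed the job in at about 57 s of the 106 s allowed.

I found the cups and rack in the top view; the rack measured 299.8 × 86.4 mm against the stated 300 × 86 mm. The side view agreed with those positions. I moved the largest first, lowered each to about 1 mm above the rack, and released it.

The gripper read 55, 47, 39 and 31 mm on the cups, about 1 mm under each diameter. In the final top and side views:
- **Measures:** each stands upright on its predicted seated outline.
- **Bottle:** it is standing and looks unmoved by eye; I did not measure how far it may have shifted.
- **Arm:** it is clear of everything, and the wrist force read within sensor noise.

One measurement did not agree: the bright discs of the cup tops came out about 5–6 mm smaller than the true diameters. I took this as an effect of the image threshold at their edges, and their centres still held up in the side view.

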